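# Clamp a connector with the inner knob of a coaxial pair

### The arm

A 6-joint arm with a two-finger parallel gripper is mounted at the origin on the work surface. World frame = base frame: x ahead of the robot, y to its left, z up, the work surface at z = 0. Lengths are in m, angles in degrees, forces in N, time in s.
With the tool pointing down it reaches from about 0.25 to 0.725 m from the base axis. Payload 9.7 kg.
Tool frame: the origin (TCP) lies at the very end of the fingers, on their centre line; the grasp point (between the pads) lies grasp_offset behind it (grasp_offset is the distance from the TCP to the grasp point, in m); z points along the fingers, y is the line along which they close (so a half turn about z gives the same grasp; the last joint's range is limited). The gripper opens to 85 mm and grips with 20 to 120 N. Pads are 22 mm wide; open, the fingers measure 114 mm over their backs; the gripper's body (76 mm by 85 mm) begins 54 mm behind the grasp point. The pads swing forward as they close: fully open they stand 13 mm farther back than shut.
Start: joints at [-64.286, 4.979, 10.078, 95.1, 0, 90], TCP at [0.239, -0.496, 0.231] pointing down, gripper open.
Joint ranges: [-179.16, 179.16], [-48.56, 103.87], [-65.8, 70.77], [-126.05, 130.52], [-82.76, 87.17], [-180, 180]. Speed limits (degrees/s): [127.2, 127.2, 147.25, 180, 180, 180].

### API

Orientations are given as [roll, pitch, yaw] about the fixed x, y, z axes, in that order (R = Rz(yaw) Ry(pitch) Rx(roll)).
In Python, from workcell import get_obs, camera, calibration, job_done, recognise, cut_out, mark_of, grasp_offset gives the robot as it stands.
- The arm moves only by the tool servo_tool, never from a script. Its argument "moves" is a list of rows, each a list of 3 entries, a list of its own where there are three numbers: the turn, a rotation vector about the tool's x, y, z in degrees, then the shift along the tool's x, y, z in m, then the opening in per cent of the stroke, from 0 (shut) to 100 (fully open). In form: [[[ax, ay, az], [x, y, z], claw], ...]. A call has 1 to 12 rows; each row shifts and turns the commanded pose from where the row before left it, along the tool's axes as they then stand; what a row does not reach is not made up. A row lasts 1/10 s, in which the tool goes at most 50 mm and 8.59 degrees, less where a joint would pass 70% of its speed; a pose out of reach is approached as far as the arm can. A call is refused whole if a number of a shift passes 0.05 or a number of a turn 8.59, either way. A call with a gripper value outside its range is refused whole. The fingers move at their own pace and stop on an object; "force" is the grip in N (left out, the last holds). Time passes only in rows, so rows that do not move let the fingers close. It gives the time, the measured TCP pose, the force, the opening and the grip force at its end, in the units of the state.
- get_obs(): the state, without advancing time (a new reading comes with each control period).
- camera(name): name is "scene" or "top"; returns (picture, depth): 420x560x3 uint8, red, green, blue; 420x560 float32, m along the optical axis (not along the pixel's ray), 0 where there is no reading.
- calibration(name): a dict with "camera_matrix" (3x3 intrinsics, pixels), "dist" ([k1, k2, p1, p2, k3] as OpenCV has them; the pictures are not rectified), "R" (3x3) and "t" (3): a world point X has camera coordinates R X + t. Camera axes: x right, y down, z forward; pixel columns grow to the right and rows downward; lengths in m; the calibration is good to about 2 mm. A picture is of the moment at which its call begins. calibration takes no time and is no camera call.
- job_done(): hands the job in; it is judged then, once.
Trained networks look in the newest picture that a camera, given by its name, has taken for a name from the list of things; names that differ only in an ending like _2 or _b are one class to them, and where a whole thing is asked for, a point or a joint stands for the part that bears it (a point fixed in the world has none). Each returns a list of dicts, best first, with "score" (0 to 1); they miss things now and then, are a little off and sometimes report something else, mostly with a low value. They report only what shows in the picture. A call takes as long as a camera call. They do not tell look-alikes from the thing itself.
- recognise(name, camera): "xyz" ([x, y, z] in m, in the coordinates of the camera as it stood for that picture, good to about 4 mm: the middle of the surface that is visible of it).
- cut_out(name, camera): "mask" (420x560 bool, what is visible of it).
- mark_of(name, camera): "xyz" ([x, y, z] in m, in the coordinates of the camera as it stood for that picture, good to about 4 mm: a listed point, or the origin of a listed thing).
The state is a dict: "time": time; "q": joint angles; "qd": joint speeds; "joint_efforts": joint torques, N m; "ee_pos": TCP position; "tcp_rot": TCP orientation; "wrist_force": force on the tool from outside, world axes, zero at the start; "torque": the same for the moment, N m; "opening": finger opening in m; "grasp_force": force on a finger pad.
Only numpy, scipy, OpenCV 4.12 (cv2) and the standard library are available. Lean on these libraries where they do the work, as an engineer would, in place of code of your own. Each camera call takes 0.05 s, during which the arm holds its last target. There are 200 camera calls.

### The job

Turn the small inner silver knob clockwise until the sliding orange-faced jaw pushes the white connector in the fixture against the sprung steel backstop and holds it snugly, with about 8 newtons, never over 18, which would crack it; do not turn the black outer ring of the same knob, whose setting must stay. Let go of the knob, then press the green button fully down and release it to start the test. Leave the yellow and red buttons and everything else on the bench alone.

Things in the scene. Friction and masses are not known exactly. Their poses are not given: they have to be found in the camera images.
- knob_grip (a point): Point on the vertical axis of the small inner knob, 10 mm below its top and 14 mm above the outer ring's flat top. The knob is a silver knurled cylinder, red line on top, 26 mm in diameter, standing 24 mm clear of the ring: pinch it from above at any yaw, with the fingertips less than 14 mm below this point.
- knob: The inner knob's own frame, origin on its axis. Clockwise from above it closes the jaw, 10 mm per radian; it starts at its open stop and 0.85 to 2.0 rad are needed. Steady friction of 0.14 N m keeps it where it is left. Turned on in small steps and felt after each, the counter-clockwise moment on the tool about the vertical stays level, then rises by 0.010 N m per newton of clamping.
- ring_mark (a point): Outer end of the orange mark on the flat top of the outer ring, 30 mm from the common axis. The ring is a black knurled disc, 64 mm in diameter, 13 mm high, its top 58 mm above the table, round the foot of the inner knob; it turns very easily (0.03 N m) and must stay as set. The mark starts within 58 degrees of the fixture's +x.
- jaw: Sliding jaw: dark steel block 70 x 26 x 34 mm with a rigid orange nose 50 mm wide. Its y axis is the level direction in which it closes, away from the knob. Origin 20 mm above the table; the orange face is 26 mm from it along y.
- connector: White connector housing standing loose between the jaws: 34 (x) x 24 (y) x 22 mm high, brass pins on top; origin at its underside's centre. A few mm of play on both sides. Beyond it, along the jaw's +y, stands the backstop, a steel plate on springs (1 mm per 12 N) whose place differs from time to time by 10 mm. Need not be touched by hand.
- start (a joint): Travel of the green button (0 up, 0.006 m fully down), which needs 5 N to go fully down and springs back.
- start_top (a point): Centre of the top of the green button, 28 mm across, on a low blue box (150 x 100 mm, 51 mm high); pressed straight down. The yellow button is 50 mm and the red one 95 mm from it in the same row, on the side away from the robot.
- pause (a joint): Travel of the yellow button (0 up); leave alone.
- stop (a joint): Travel of the red button (0 up); leave alone.
- fixture: The whole clamping fixture, fixed: aluminium plate 90 x 270 x 20 mm carrying the blue knob box (74 x 74 mm, top 45 mm above the table) at its -y end and the jaws (54 to 56 mm above the table at most) at the other. Origin on the table; knob axis at y = -105 mm, x = 0.
- spare1: Bystander: white spare connector housing, 34 x 24 x 22 mm plus pins, lying loose on the table; leave alone.
- spare2: Bystander: blue spare connector housing of the same size, on the table; leave alone.
- driver: Bystander: screwdriver lying on the table; leave alone.
- jar: Bystander: small jar, 60 mm across, 70 mm high; leave alone.
- wrench: Bystander: steel wrench lying on the table; leave alone.
- caliper: Bystander: steel caliper, 200 mm long; leave alone.
- cup: Bystander: blue mug, 76 mm across, 80 mm high; leave alone.
Mind the look-alikes: they are no part of the job. Leave any purple look-alike of the part that bears start alone. What is shaped like the connector but brown is not meant.

How it is judged (in metres and radians):
On the way, in this order (a step that is already met when the one before it is completed fails the run):
1. the jaw holds the connector with 4 to 14 N and the fingers have let go of the knob (contact force between jaw and connector between 4 and 14 N and contact force between the fingers and fixture below 0.3 N), for 0.3 s.
2. the green button is pressed down at least 4 mm of its 6 mm (value of joint start above 0.004 m and contact force between jaw and connector between 4 and 14 N), for 0.05 s.
At the end, for the whole second after the job is handed in: The jaw still holds the connector against the backstop with 4 to 14 N, the connector is at rest, the outer ring's mark is within 2.5 mm of where it was, and the green button has sprung back up (less than 2 mm down) (contact force between jaw and connector between 4 and 14 N and distance of ring_mark from where it was at the start of the episode below 0.0025 m and value of joint start below 0.002 m and linear speed of connector below 0.01 m/s); the robot touches nothing.
It fails at once if the jaw squeezes the connector with more than 18 N (contact force between jaw and connector above 18 N).
It fails at once if the outer ring is turned: its mark moves 2.5 mm or more (not (distance of ring_mark from where it was at the start of the episode below 0.0025 m)).
It fails at once if the yellow or the red button is pressed more than 3 mm (value of joint any of pause, stop above 0.003 m).
It fails at once if another loose thing on the bench is moved by more than 20 mm (distance of any of spare1, spare2, driver, jar, wrench, caliper, cup from where it was at the start of the episode above 0.02 m).
It also fails if it takes over 72 s, if anything falls off the work surface, if the arm or the gripper's body presses on something with over 40 N, if the wrist force passes 120 N, or if a joint passes its speed limit or range.

## Working session

There is one attempt and no reset: what is moved stays moved. The work goes in short steps, Python scripts to look and compute and a tool call to move; the robot and the scene stay as the last step left them, time stands still between calls to the robot, and variables do not carry over. Pictures are saved under pics/ and viewed, at most 10 in all, crops included, and the job is handed in when it is done.

Besides the shell and the picture viewer there is one more tool, called after ">>>" as name([rows], argument=value, ...), one row to a line, values as JSON. servo_tool: Moves the arm, as the interface text tells. Its arguments: {"type":"object","properties":{"moves":{"type":"array"},"force":{"type":"number"}},"required":["moves"]}

```bash
mkdir -p pics
cat > h.py <<'E'
import numpy as np, cv2
from workcell import *
def world(c,p):
    k=calibration(c); return np.array(k["R"]).T@(np.array(p)-np.array(k["t"]))
def pix(c,X):
    k=calibration(c); r,_=cv2.Rodrigues(np.array(k["R"])); 
    return cv2.projectPoints(np.array([X],float),r,np.array(k["t"],float),np.array(k["camera_matrix"]),np.array(k["dist"]))[0].ravel()
E
python3 - <<'E'
from h import *
ims=[]
for c in("scene","top"):
    p,d=camera(c); cv2.imwrite(f"pics/{c}0.png",p[:,:,::-1]); np.save(f"{c}_d.npy",d); np.save(f"{c}_p.npy",p)
    for n in("knob_grip","ring_mark","jaw","connector","start_top","fixture"):
        for r in mark_of(n,c)[:3]:
            w=world(c,r["xyz"]); print(c,n,round(r["score"],2),w.round(4),pix(c,w).round())
o=get_obs(); print(o, grasp_offset)
E
```

```text
scene knob_grip 0.61 [ 0.5393 -0.0341  0.0702] [275. 223.]
scene ring_mark 0.64 [ 0.5665 -0.032   0.0654] [278. 231.]
scene ring_mark 0.58 [ 0.532  -0.0336  0.0438] [275. 228.]
scene jaw 0.78 [0.556  0.0633 0.0207] [312. 235.]
scene connector 0.74 [0.6861 0.1532 0.005 ] [362. 271.]
scene connector 0.46 [0.5692 0.1011 0.0216] [328. 236.]
scene start_top 0.56 [ 0.4578 -0.2597  0.0717] [185. 214.]
scene start_top 0.38 [ 0.2093 -0.2775  0.0729] [177. 163.]
scene fixture 0.91 [5.628e-01 6.950e-02 5.000e-04] [315. 242.]
scene fixture 0.42 [ 0.4604 -0.2649  0.0724] [183. 215.]
top knob_grip 0.51 [ 0.5316 -0.0312  0.071 ] [288. 202.]
top ring_mark 0.93 [ 0.5643 -0.0338  0.0566] [289. 190.]
top jaw 0.6 [0.5577 0.0609 0.0227] [251. 195.]
top connector 0.63 [0.5656 0.1019 0.0217] [234. 193.]
top connector 0.5 [ 0.6816  0.1539 -0.002 ] [215. 151.]
top connector 0.31 [ 0.5645 -0.0331  0.0557] [288. 190.]
top start_top 0.67 [ 0.4643 -0.2665  0.0691] [386. 228.]
top start_top 0.65 [ 0.2157 -0.2782  0.0683] [395. 333.]
top start_top 0.63 [ 0.5614  0.0677 -0.0064] [249. 196.]
top fixture 0.81 [ 0.5584  0.0684 -0.0044] [248. 197.]
{'time': 0.7, 'q': array([-6.42870431e+01,  4.97890862e+00,  1.00781541e+01,  9.51007656e+01,
        1.41787928e-04,  9.00012040e+01]), 'qd': array([ 0.00329033,  0.05666228,  0.02247471,  0.00329224, -0.05805425,
        0.00583461]), 'joint_efforts': array([ 1.46300908e-04, -5.19955409e+01,  4.64793313e+01,  8.77609109e-04,
       -1.00772161e-04,  8.73174770e-06]), 'ee_pos': array([ 0.23861946, -0.4955262 ,  0.23128352]), 'tcp_rot': array([-1.79998480e+02, -1.41755984e-04,  2.57117529e+01]), 'wrist_force': array([-0.59225069, -0.30669086, -1.17815662]), 'torque': array([-0.0285509 , -0.00938613,  0.0253111 ]), 'grasp_force': 0.0, 'opening': 0.08558434695670858} 0.0187
```

View pics/top0.png

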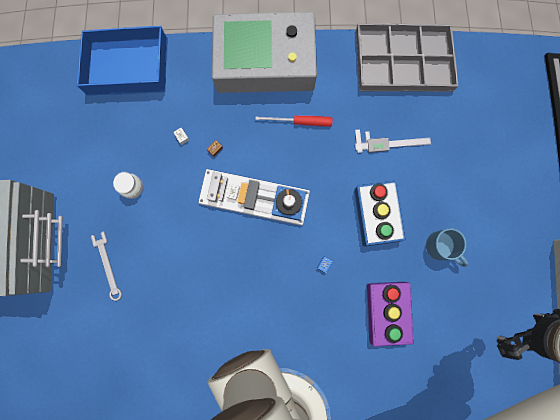

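View pics/scene0.png

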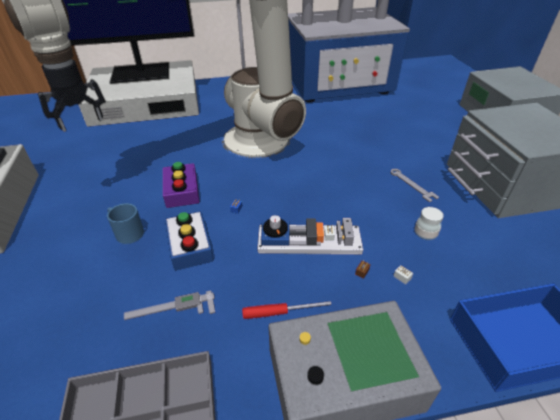

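Run:
```python
from h import *
# deproject depth to world map, find knob: points in height band near 0.082 and button tops
for c in("top","scene"):
    d=np.load(f"{c}_d.npy");p=np.load(f"{c}_p.npy");k=calibration(c)
    v,u=np.mgrid[:420,:560]
    n=cv2.undistortPoints(np.stack([u.ravel(),v.ravel()],1).astype(np.float32)[:,None],np.array(k["camera_matrix"]),np.array(k["dist"])).reshape(-1,2)
    z=d.ravel(); P=np.c_[n*z[:,None],z]; W=(P-np.array(k["t"]))@np.array(k["R"]); W[z==0]=9
    np.save(f"{c}_W.npy",W.reshape(420,560,3))
    near=np.hypot(W[:,0]-.535,W[:,1]+.033)<.05
    for lo,hi in((.076,.09),(.053,.063)):
        m=near&(W[:,2]>lo)&(W[:,2]<hi); q=W[m]
        print(c,lo,m.sum(),q.mean(0).round(4),q.min(0).round(4),q.max(0).round(4), cv2.minEnclosingCircle(q[:,:2].astype(np.float32)))
    hsv=cv2.cvtColor(p,cv2.COLOR_RGB2HSV).reshape(-1,3)
    for nm,a,b in(("green",45,80),("yellow",22,33)):
        m=(hsv[:,0]>a)&(hsv[:,0]<b)&(hsv[:,1]>120)&(hsv[:,2]>60)&(W[:,2]<.2)&(W[:,2]>.03)
        nn,l,s,ce=cv2.connectedComponentsWithStats(m.reshape(420,560).astype(np.uint8))
        for i in range(1,nn):
            if s[i,4]>15: print(c,nm,s[i,4],ce[i].round(),np.median(W[(l==i).ravel()],0).round(4))
```

```text
top 0.076 96 [ 0.5359 -0.0341  0.0813] [ 0.5235 -0.0459  0.0761] [ 0.5482 -0.022   0.0857] ((0.5362675786018372, -0.03461388126015663), 0.013339082710444927)
top 0.053 414 [ 0.5354 -0.0339  0.057 ] [ 0.5046 -0.066   0.053 ] [ 0.5667 -0.0027  0.0625] ((0.5362016558647156, -0.034052617847919464), 0.03256579115986824)
top green 37 [385. 231.] [ 0.4577 -0.2647  0.0706]
top green 65 [395. 334.] [ 0.2115 -0.2794  0.0714]
top yellow 21 [292.  57.] [ 0.8823 -0.0489  0.1085]
top yellow 49 [383. 210.] [ 0.5081 -0.2593  0.0699]
top yellow 82 [394. 313.] [ 0.2617 -0.2785  0.0705]
scene 0.076 73 [ 0.5402 -0.0353  0.0825] [ 0.5264 -0.0468  0.0762] [ 0.5504 -0.0228  0.0856] ((0.5385629534721375, -0.034197717905044556), 0.013243083842098713)
scene 0.053 270 [ 0.5462 -0.0361  0.0587] [ 0.5081 -0.0662  0.0534] [ 0.5712 -0.0032  0.0624] ((0.53858482837677, -0.0344301275908947), 0.03295109421014786)
scene green 50 [177. 165.] [ 0.2229 -0.2779  0.0727]
scene green 81 [183. 217.] [ 0.4681 -0.2652  0.073 ]
scene yellow 70 [178. 174.] [ 0.2699 -0.277   0.0721]
scene yellow 105 [186. 229.] [ 0.5174 -0.2603  0.0727]
scene yellow 95 [305. 338.] [ 0.8922 -0.0507  0.1108]
```

Both views show the fixture with the knob near top pixel (289,202). The real start box is the blue and white one, green button at (386,230). The purple box at (390,313) is the look-alike. The knob axis is at about (0.537, -0.034) and its top at 0.082. I'll move above it.

>>> servo_tool([
  [[0,0,0],[0.039,-0.0238,0],100],
  [[0,0,0],[0.039,-0.0238,0],100],
  [[0,0,0],[0.039,-0.0238,0],100],
  [[0,0,0],[0.039,-0.0238,0],100],
  [[0,0,0],[0.039,-0.0238,0],100],
  [[0,0,0],[0.039,-0.0238,0],100],
  [[0,0,0],[0.039,-0.0238,0],100],
  [[0,0,0],[0.039,-0.0238,0],100],
  [[0,0,0],[0.039,-0.0238,0],100],
  [[0,0,0],[0.039,-0.0238,0],100],
  [[0,0,0],[0.039,-0.0238,0],100],
  [[0,0,0],[0.039,-0.0238,0],100],
])

```text
time: 1.9
ee_pos: [0.5371, -0.0333, 0.2315]
tcp_rot: [180.0, -0.0, 25.7]
wrist_force: [0.4, -1.9, 0.2]
opening: 0.0852
grasp_force: 0.0
```

Run:
```python
from h import *
o=get_obs(); print(o["time"],o["q"].round(1),o["ee_pos"].round(4),o["tcp_rot"].round(2),o["torque"].round(3))
```

```text
1.9 [ -3.5   3.3   8.3  95.   -0.  150.7] [ 0.5371 -0.0333  0.2315] [ 1.7998e+02 -3.0000e-02  2.5720e+01] [-0.039 -0.042 -0.03 ]
```

>>> servo_tool([
  [[0,0,-8.5],[0,0,0.008],100],
  [[0,0,-8.5],[0,0,0.008],100],
  [[0,0,-8.5],[0,0,0.008],100],
  [[0,0,-8.5],[0,0,0.008],100],
  [[0,0,-8.5],[0,0,0.008],100],
  [[0,0,-8.5],[0,0,0.008],100],
  [[0,0,-8.5],[0,0,0.008],100],
  [[0,0,-8.5],[0,0,0.008],100],
  [[0,0,-8.5],[0,0,0.008],80],
  [[0,0,-8.5],[0,0,0.008],70],
  [[0,0,-8.5],[0,0,0.008],70],
  [[0,0,-8.5],[0,0,0.008],70],
])

```text
time: 3.1
ee_pos: [0.5364, -0.0352, 0.135]
tcp_rot: [180.0, 0.0, 128.1]
wrist_force: [-0.1, -0.4, -0.4]
opening: 0.0598
grasp_force: 0.0
```

>>> servo_tool([
  [[0,0,-8.5],[0,0,0],70],
  [[0,0,-8.5],[0,0,0],70],
  [[0,0,-8.5],[0,0,0],70],
  [[0,0,0],[0,0,0],70],
  [[0,0,0],[0,0,0],70],
])

```text
time: 3.6
ee_pos: [0.5364, -0.0352, 0.1353]
tcp_rot: [-180.0, 0.0, 153.0]
wrist_force: [0.6, -0.2, 0.5]
opening: 0.0595
grasp_force: 0.0
```

Run:
```python
from h import *
o=get_obs(); print(o["time"],o["q"].round(1),o["ee_pos"].round(4),o["tcp_rot"].round(2),o["torque"].round(3))
R=[]
for c in("scene","top"):
    p,d=camera(c); x,y=pix(c,[.537,-.034,.08]); x,y=int(x),int(y)
    R.append(cv2.resize(p[y-45:y+45,x-60:x+60,::-1],(780,585),interpolation=cv2.INTER_CUBIC)[:, :])
cv2.imwrite("pics/near.png",cv2.resize(np.hstack(R),(800,300)))
```

```text
3.6 [-3.7  2.4 -3.2 84.4 -0.  23.3] [ 0.5364 -0.0352  0.1353] [-180.      0.    152.96] [0.012 0.047 0.013]
```

View pics/near.png

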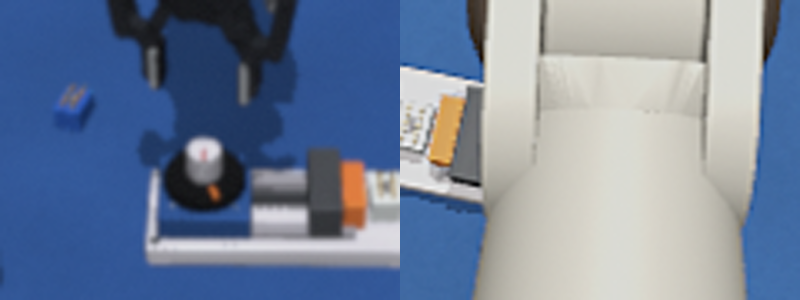

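The fingers straddle the knob centrally: fingertips at (153,70) and (243,80), knob at (204,160). Next I'll descend and pinch.

>>> servo_tool([
  [[0,0,0],[0,0,0.008],70],
  [[0,0,0],[0,0,0.008],70],
  [[0,0,0],[0,0,0.008],70],
  [[0,0,0],[0,0,0.008],70],
  [[0,0,0],[0,0,0.008],70],
  [[0,0,0],[0,0,0.008],70],
  [[0,0,0],[0,0,0.008],70],
  [[0,0,0],[0,0,0.008],70],
  [[0,0,0],[0,0,0.008],70],
  [[0,0,0],[0,0,0],70],
])

```text
time: 4.7
ee_pos: [0.5357, -0.0351, 0.0619]
tcp_rot: [-180.0, -0.1, 153.2]
wrist_force: [-1.5, 0.2, 0.5]
opening: 0.0597
grasp_force: 0.0
```

```bash
cat > f.py <<'E'
from h import *
import sys
n=int(sys.argv[1]); T=[];F=[];J=[]
for i in range(n):
    o=get_obs(); T.append(o["torque"]);F.append(o["wrist_force"]);J.append(o["joint_efforts"][5]); 
    if i<n-1: camera("top")
print(round(o["time"],2),"q6",o["q"][5].round(2),"yaw",o["tcp_rot"][2].round(2),"pos",o["ee_pos"].round(4),"T",np.mean(T,0).round(3),"F",np.mean(F,0).round(1),"j6",np.round(J,4),"op",o["opening"].round(4),o["grasp_force"].round(1))
E
python3 f.py 4
```

```text
Traceback (most recent call last):
  File "f.py", line 7, in <module>
    print(round(o["time"],2),"q6",o["q"][5].round(2),"yaw",o["tcp_rot"][2].round(2),"pos",o["ee_pos"].round(4),"T",np.mean(T,0).round(3),"F",np.mean(F,0).round(1),"j6",np.round(J,4),"op",o["opening"].round(4),o["grasp_force"].round(1))
                                                                                                                                                                                           ^^^^^^^^^^^^^^^^^^
AttributeError: 'float' object has no attribute 'round'
```

>>> servo_tool([
  [[0,0,0],[0,0,0],50],
  [[0,0,0],[0,0,0],40],
  [[0,0,0],[0,0,0],30],
  [[0,0,0],[0,0,0],20],
  [[0,0,0],[0,0,0],10],
  [[0,0,0],[0,0,0],10],
  [[0,0,0],[0,0,0],10],
  [[0,0,0],[0,0,0],10],
  [[0,0,0],[0,0,0],10],
], force=50)

```text
time: 5.75
ee_pos: [0.5368, -0.0348, 0.0639]
tcp_rot: [179.9, 0.0, 153.2]
wrist_force: [0.1, 3.5, 5.3]
opening: 0.0243
grasp_force: 49.0
```

```bash
python3 f.py 4
```

```text
Traceback (most recent call last):
  File "f.py", line 7, in <module>
    print(round(o["time"],2),"q6",o["q"][5].round(2),"yaw",o["tcp_rot"][2].round(2),"pos",o["ee_pos"].round(4),"T",np.mean(T,0).round(3),"F",np.mean(F,0).round(1),"j6",np.round(J,4),"op",o["opening"].round(4),o["grasp_force"].round(1))
                                                                                                                                                                                           ^^^^^^^^^^^^^^^^^^
AttributeError: 'float' object has no attribute 'round'
```

```bash
sed -i 's/o\["opening"\].round(4),o\["grasp_force"\].round(1)/round(float(o["opening"]),4),round(float(o["grasp_force"]),1)/' f.py; python3 f.py 5
python3 - <<'E'
from h import *
p,d=camera("scene"); x,y=pix("scene",[.537,-.034,.08]); x,y=int(x),int(y)
cv2.imwrite("pics/grip.png",cv2.resize(p[y-36:y+36,x-40:x+56,::-1],(800,600),interpolation=cv2.INTER_CUBIC))
E
```

```text
6.1 q6 23.04 yaw 153.23 pos [ 0.5368 -0.0349  0.0639] T [ 0.821 -0.038 -0.005] F [0.2 4.2 5.6] j6 [-0.0014 -0.0015 -0.0014 -0.0014 -0.0013] op 0.024 49.0
```

View pics/grip.png

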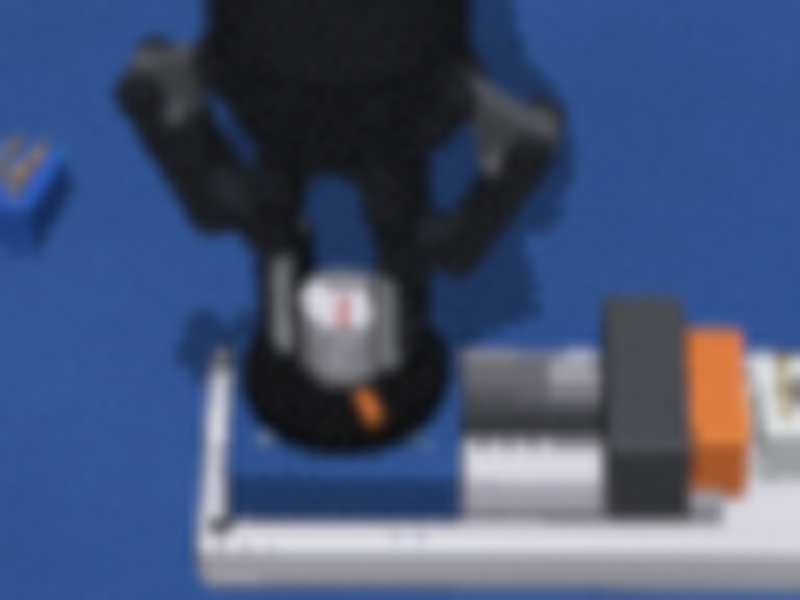

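The pads hold the knob, at (340,330) in the crop, and the ring mark is at (368,408). The upward force of 5.6 N could mean the tips are touching the ring, so I'll reopen, lift 2.5 mm and grip again.

>>> servo_tool([
  [[0,0,0],[0,0,0],50],
  [[0,0,0],[0,0,0],50],
  [[0,0,0],[0,0,-0.0025],50],
  [[0,0,0],[0,0,0],50],
  [[0,0,0],[0,0,0],50],
  [[0,0,0],[0,0,0],50],
])

```text
time: 6.75
ee_pos: [0.5363, -0.0352, 0.0657]
tcp_rot: [-180.0, -0.0, 153.2]
wrist_force: [0.2, 0.1, -0.6]
opening: 0.0428
grasp_force: 0.0
```

```bash
python3 f.py 2
```

```text
6.8 q6 23.03 yaw 153.21 pos [ 0.5363 -0.0352  0.0657] T [ 0.022 -0.022 -0.028] F [-0.1  0.  -0.1] j6 [-0.  0.] op 0.0427 0.0
```

>>> servo_tool([
  [[0,0,0],[0,0,0],30],
  [[0,0,0],[0,0,0],20],
  [[0,0,0],[0,0,0],10],
  [[0,0,0],[0,0,0],10],
  [[0,0,0],[0,0,0],10],
  [[0,0,0],[0,0,0],10],
  [[0,0,0],[0,0,0],10],
], force=50)

```text
time: 7.5
ee_pos: [0.5366, -0.0348, 0.0661]
tcp_rot: [179.9, 0.0, 153.2]
wrist_force: [0.3, 5.7, 4.3]
opening: 0.0239
grasp_force: 49.2
```

```bash
python3 f.py 2
```

```text
7.55 q6 23.03 yaw 153.23 pos [ 0.5366 -0.0348  0.0661] T [ 1.086 -0.111 -0.008] F [0.3 5.5 4.7] j6 [-0.0077 -0.0077] op 0.0236 49.2
```

>>> servo_tool([
  [[0,0,3],[0,0,0],10],
  [[0,0,3],[0,0,0],10],
  [[0,0,4],[0,0,0],10],
  [[0,0,0],[0,0,0],10],
  [[0,0,0],[0,0,0],10],
])

```text
time: 8.05
ee_pos: [0.5367, -0.0347, 0.0661]
tcp_rot: [179.9, 0.0, 143.2]
wrist_force: [1.8, 6.3, 4.5]
opening: 0.0243
grasp_force: 49.3
```

```bash
python3 f.py 3
python3 - <<'E'
from h import *
p,d=camera("scene"); x,y=pix("scene",[.537,-.034,.08]); x,y=int(x),int(y)
cv2.imwrite("pics/grip2.png",cv2.resize(p[y-36:y+36,x-40:x+56,::-1],(800,600),interpolation=cv2.INTER_CUBIC))
E
```

```text
8.15 q6 33.05 yaw 143.22 pos [ 0.5366 -0.0347  0.0661] T [ 1.209 -0.134 -0.139] F [1.2 6.1 3.9] j6 [-0.0592 -0.119  -0.133 ] op 0.024 49.4
```

View pics/grip2.png

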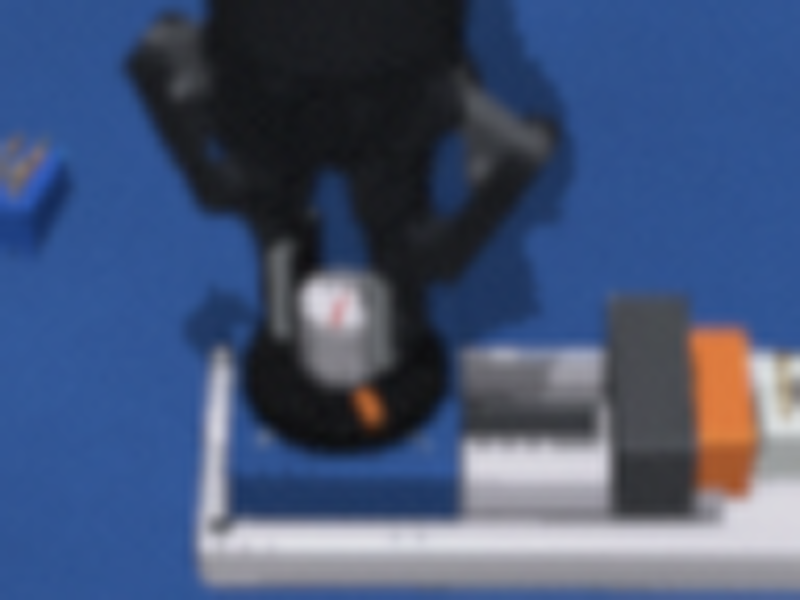

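The ring mark has not moved from (368,408). The red line has turned clockwise and the jaw has moved right. I'll continue, easing off at the end.

>>> servo_tool([
  [[0,0,3],[0,0,0],10],
  [[0,0,4],[0,0,0],10],
  [[0,0,4],[0,0,0],10],
  [[0,0,4],[0,0,0],10],
  [[0,0,3],[0,0,0],10],
  [[0,0,2],[0,0,0],10],
  [[0,0,1],[0,0,0],10],
  [[0,0,1],[0,0,0],10],
  [[0,0,0.5],[0,0,0],10],
  [[0,0,0],[0,0,0],10],
  [[0,0,0],[0,0,0],10],
])

```text
time: 9.3
ee_pos: [0.5368, -0.0346, 0.0661]
tcp_rot: [179.9, -0.0, 120.7]
wrist_force: [1.5, 5.2, 4.1]
opening: 0.0241
grasp_force: 49.3
```

```bash
python3 f.py 3
```

```text
9.4 q6 55.53 yaw 120.75 pos [ 0.5368 -0.0346  0.0661] T [ 1.326 -0.279  0.112] F [1.2 6.  3.8] j6 [0.0844 0.0768 0.0751] op 0.0239 49.3
```

>>> servo_tool([
  [[0,0,1],[0,0,0],10],
  [[0,0,1],[0,0,0],10],
  [[0,0,0],[0,0,0],10],
  [[0,0,0],[0,0,0],10],
])

```text
time: 9.8
ee_pos: [0.5368, -0.0346, 0.0661]
tcp_rot: [179.9, -0.0, 118.7]
wrist_force: [1.4, 6.1, 3.3]
opening: 0.024
grasp_force: 49.3
```

```bash
python3 f.py 3
```

```text
9.9 q6 57.53 yaw 118.74 pos [ 0.5368 -0.0346  0.0661] T [ 1.33  -0.316  0.054] F [1.5 6.2 3.3] j6 [0.0604 0.0456 0.0423] op 0.0242 49.3
```

>>> servo_tool([
  [[0,0,1],[0,0,0],10],
  [[0,0,1],[0,0,0],10],
  [[0,0,0],[0,0,0],10],
  [[0,0,0],[0,0,0],10],
])

```text
time: 10.3
ee_pos: [0.5368, -0.0346, 0.0661]
tcp_rot: [179.9, -0.0, 116.7]
wrist_force: [1.6, 7.0, 3.0]
opening: 0.0239
grasp_force: 49.3
```

```bash
python3 f.py 3
```

```text
10.4 q6 59.53 yaw 116.75 pos [ 0.5368 -0.0345  0.0661] T [ 1.4   -0.334  0.003] F [1.5 7.  3.2] j6 [0.0568 0.042  0.0389] op 0.0238 49.3
```

>>> servo_tool([
  [[0,0,0.4],[0,0,0],10],
  [[0,0,0.4],[0,0,0],10],
  [[0,0,0.4],[0,0,0],10],
  [[0,0,0.4],[0,0,0],10],
  [[0,0,0.4],[0,0,0],10],
  [[0,0,0.4],[0,0,0],10],
  [[0,0,0.4],[0,0,0],10],
  [[0,0,0.4],[0,0,0],10],
])

```text
time: 11.2
ee_pos: [0.5369, -0.0346, 0.0661]
tcp_rot: [179.9, -0.0, 113.5]
wrist_force: [1.3, 5.9, 3.3]
opening: 0.0241
grasp_force: 49.3
```

```bash
python3 f.py 2
```

```text
11.25 q6 62.77 yaw 113.51 pos [ 0.5369 -0.0346  0.0661] T [ 1.374 -0.348  0.163] F [2.  6.6 4. ] j6 [0.0312 0.0674] op 0.0241 49.3
```

>>> servo_tool([
  [[0,0,0.4],[0,0,0],10],
  [[0,0,0.4],[0,0,0],10],
  [[0,0,0.4],[0,0,0],10],
  [[0,0,0.4],[0,0,0],10],
  [[0,0,0.4],[0,0,0],10],
  [[0,0,0.4],[0,0,0],10],
  [[0,0,0.4],[0,0,0],10],
  [[0,0,0.4],[0,0,0],10],
])

```text
time: 12.05
ee_pos: [0.5369, -0.0345, 0.0661]
tcp_rot: [179.9, -0.0, 110.3]
wrist_force: [1.8, 6.6, 3.4]
opening: 0.0241
grasp_force: 49.3
```

```bash
python3 f.py 2
```

```text
12.1 q6 65.96 yaw 110.32 pos [ 0.5368 -0.0346  0.0661] T [ 1.383 -0.409  0.086] F [1.7 6.8 3.2] j6 [0.0311 0.0673] op 0.024 49.3
```

>>> servo_tool([
  [[0,0,0.4],[0,0,0],10],
  [[0,0,0.4],[0,0,0],10],
  [[0,0,0.4],[0,0,0],10],
  [[0,0,0.4],[0,0,0],10],
  [[0,0,0.4],[0,0,0],10],
  [[0,0,0.4],[0,0,0],10],
  [[0,0,0.4],[0,0,0],10],
  [[0,0,0.4],[0,0,0],10],
])

```text
time: 12.9
ee_pos: [0.5369, -0.0345, 0.0661]
tcp_rot: [179.9, -0.0, 107.1]
wrist_force: [1.9, 7.0, 3.5]
opening: 0.024
grasp_force: 49.3
```

```bash
python3 f.py 2
```

```text
12.95 q6 69.17 yaw 107.11 pos [ 0.5369 -0.0345  0.0661] T [ 1.375 -0.4    0.11 ] F [1.7 6.3 3.8] j6 [0.031  0.0672] op 0.0237 49.3
```

>>> servo_tool([
  [[0,0,0.4],[0,0,0],10],
  [[0,0,0.4],[0,0,0],10],
  [[0,0,0.4],[0,0,0],10],
  [[0,0,0.4],[0,0,0],10],
  [[0,0,0.4],[0,0,0],10],
  [[0,0,0.4],[0,0,0],10],
  [[0,0,0.4],[0,0,0],10],
  [[0,0,0.4],[0,0,0],10],
])

```text
time: 13.75
ee_pos: [0.5369, -0.0345, 0.0661]
tcp_rot: [179.9, -0.0, 103.9]
wrist_force: [2.6, 6.6, 2.8]
opening: 0.0239
grasp_force: 49.2
```

```bash
python3 f.py 2
python3 - <<'E'
from h import *
p,d=camera("scene"); x,y=pix("scene",[.56,.07,.04]); x,y=int(x),int(y)
cv2.imwrite("pics/jaw.png",cv2.resize(p[y-36:y+36,x-48:x+48,::-1],(800,600),interpolation=cv2.INTER_CUBIC))
E
```

```text
13.8 q6 72.36 yaw 103.92 pos [ 0.5369 -0.0345  0.0661] T [ 1.381 -0.429  0.143] F [2.5 6.7 3.4] j6 [0.0309 0.0672] op 0.024 49.2
```

View pics/jaw.png

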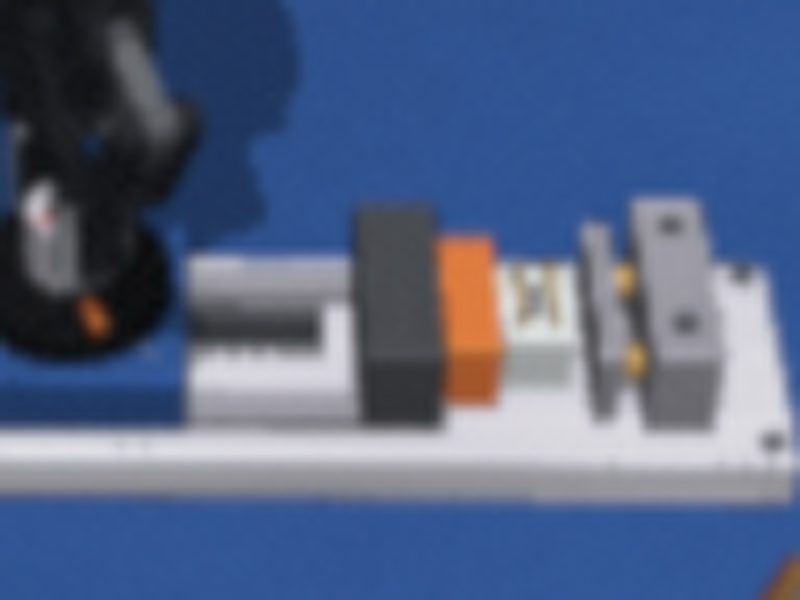

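The orange face is about to touch the connector at about x=500, and about 18 px (5 mm) of gap remains to the backstop at (590,320). It is safe to take three more steps.

>>> servo_tool([
  [[0,0,0.8],[0,0,0],10],
  [[0,0,0.8],[0,0,0],10],
  [[0,0,0.8],[0,0,0],10],
  [[0,0,0.8],[0,0,0],10],
  [[0,0,0.4],[0,0,0],10],
  [[0,0,0.4],[0,0,0],10],
  [[0,0,0.4],[0,0,0],10],
  [[0,0,0.4],[0,0,0],10],
  [[0,0,0.4],[0,0,0],10],
  [[0,0,0.4],[0,0,0],10],
  [[0,0,0.4],[0,0,0],10],
  [[0,0,0.4],[0,0,0],10],
])

```text
time: 15.05
ee_pos: [0.537, -0.0345, 0.0661]
tcp_rot: [179.9, -0.1, 97.5]
wrist_force: [1.9, 7.0, 2.9]
opening: 0.0244
grasp_force: 49.2
```

```bash
python3 f.py 2
```

```text
15.1 q6 78.77 yaw 97.52 pos [ 0.537  -0.0345  0.0661] T [ 1.423 -0.524  0.161] F [2.4 6.8 2.8] j6 [0.0307 0.067 ] op 0.0239 49.2
```

>>> servo_tool([
  [[0,0,0.4],[0,0,0],10],
  [[0,0,0.4],[0,0,0],10],
  [[0,0,0.4],[0,0,0],10],
  [[0,0,0.4],[0,0,0],10],
  [[0,0,0.4],[0,0,0],10],
  [[0,0,0.4],[0,0,0],10],
  [[0,0,0.4],[0,0,0],10],
  [[0,0,0.4],[0,0,0],10],
])

```text
time: 15.9
ee_pos: [0.537, -0.0345, 0.0661]
tcp_rot: [179.9, -0.1, 94.3]
wrist_force: [1.9, 5.7, 2.2]
opening: 0.0241
grasp_force: 49.2
```

```bash
python3 f.py 2
```

```text
15.95 q6 81.97 yaw 94.32 pos [ 0.537  -0.0345  0.0661] T [ 1.382 -0.514  0.149] F [2.  6.7 2.3] j6 [0.0306 0.0669] op 0.0239 49.2
```

>>> servo_tool([
  [[0,0,0.4],[0,0,0],10],
  [[0,0,0.4],[0,0,0],10],
  [[0,0,0.4],[0,0,0],10],
  [[0,0,0.4],[0,0,0],10],
  [[0,0,0.4],[0,0,0],10],
  [[0,0,0.4],[0,0,0],10],
  [[0,0,0.4],[0,0,0],10],
  [[0,0,0.4],[0,0,0],10],
])

```text
time: 16.75
ee_pos: [0.5371, -0.0345, 0.0661]
tcp_rot: [179.9, -0.1, 91.1]
wrist_force: [2.2, 6.1, 2.2]
opening: 0.0242
grasp_force: 49.2
```

```bash
python3 f.py 2
```

```text
16.8 q6 85.17 yaw 91.12 pos [ 0.537  -0.0345  0.0661] T [ 1.382 -0.591  0.136] F [2.7 6.2 2.7] j6 [0.0304 0.0667] op 0.0243 49.2
```

>>> servo_tool([
  [[0,0,0.4],[0,0,0],10],
  [[0,0,0.4],[0,0,0],10],
  [[0,0,0.4],[0,0,0],10],
  [[0,0,0.4],[0,0,0],10],
  [[0,0,0.4],[0,0,0],10],
  [[0,0,0.4],[0,0,0],10],
  [[0,0,0.4],[0,0,0],10],
  [[0,0,0.4],[0,0,0],10],
])

```text
time: 17.6
ee_pos: [0.5371, -0.0345, 0.0661]
tcp_rot: [179.9, -0.1, 87.9]
wrist_force: [2.8, 7.0, 2.5]
opening: 0.0241
grasp_force: 49.2
```

```bash
python3 f.py 2
```

```text
17.65 q6 88.37 yaw 87.92 pos [ 0.5371 -0.0345  0.0661] T [ 1.434 -0.6    0.145] F [3.1 7.2 2.2] j6 [0.0303 0.0666] op 0.0239 49.2
```

>>> servo_tool([
  [[0,0,0.4],[0,0,0],10],
  [[0,0,0.4],[0,0,0],10],
  [[0,0,0.4],[0,0,0],10],
  [[0,0,0.4],[0,0,0],10],
  [[0,0,0.4],[0,0,0],10],
  [[0,0,0.4],[0,0,0],10],
  [[0,0,0.4],[0,0,0],10],
  [[0,0,0.4],[0,0,0],10],
])

```text
time: 18.45
ee_pos: [0.5371, -0.0345, 0.0661]
tcp_rot: [179.9, -0.1, 84.7]
wrist_force: [3.1, 6.7, 2.2]
opening: 0.0241
grasp_force: 49.2
```

```bash
python3 f.py 2
```

```text
18.5 q6 91.57 yaw 84.72 pos [ 0.5371 -0.0345  0.0661] T [ 1.409 -0.644  0.101] F [2.9 7.1 2.5] j6 [0.0302 0.0664] op 0.0239 49.2
```

>>> servo_tool([
  [[0,0,0.4],[0,0,0],10],
  [[0,0,0.4],[0,0,0],10],
  [[0,0,0.4],[0,0,0],10],
  [[0,0,0.4],[0,0,0],10],
  [[0,0,0.4],[0,0,0],10],
  [[0,0,0.4],[0,0,0],10],
  [[0,0,0.4],[0,0,0],10],
])

```text
time: 19.2
ee_pos: [0.5371, -0.0345, 0.0661]
tcp_rot: [179.9, -0.1, 81.9]
wrist_force: [3.8, 6.8, 1.9]
opening: 0.0239
grasp_force: 49.2
```

```bash
python3 f.py 2
```

```text
19.25 q6 94.37 yaw 81.92 pos [ 0.5371 -0.0345  0.0661] T [ 1.407 -0.65   0.083] F [3.6 6.6 2. ] j6 [0.0301 0.0663] op 0.0239 49.2
```

>>> servo_tool([
  [[0,0,0.4],[0,0,0],10],
  [[0,0,0.4],[0,0,0],10],
  [[0,0,0.4],[0,0,0],10],
  [[0,0,0.4],[0,0,0],10],
  [[0,0,0.4],[0,0,0],10],
  [[0,0,0.4],[0,0,0],10],
])

```text
time: 19.85
ee_pos: [0.5372, -0.0345, 0.0661]
tcp_rot: [179.9, -0.1, 79.5]
wrist_force: [3.4, 6.8, 2.1]
opening: 0.0243
grasp_force: 49.2
```

```bash
python3 f.py 2
```

```text
19.9 q6 96.77 yaw 79.52 pos [ 0.5371 -0.0345  0.0661] T [ 1.396 -0.662  0.115] F [3.8 6.3 2.3] j6 [0.03   0.0662] op 0.0242 49.2
```

>>> servo_tool([
  [[0,0,0.4],[0,0,0],10],
  [[0,0,0.4],[0,0,0],10],
  [[0,0,0.4],[0,0,0],10],
  [[0,0,0.4],[0,0,0],10],
  [[0,0,0.4],[0,0,0],10],
  [[0,0,0.4],[0,0,0],10],
  [[0,0,0.4],[0,0,0],10],
])

```text
time: 20.6
ee_pos: [0.5372, -0.0345, 0.0661]
tcp_rot: [179.9, -0.1, 76.7]
wrist_force: [3.4, 7.4, 2.0]
opening: 0.0239
grasp_force: 49.2
```

```bash
python3 f.py 2
python3 - <<'E'
from h import *
p,d=camera("scene"); x,y=pix("scene",[.56,.07,.04]); x,y=int(x),int(y)
cv2.imwrite("pics/jaw2.png",cv2.resize(p[y-36:y+36,x-48:x+48,::-1],(800,600),interpolation=cv2.INTER_CUBIC))
E
```

```text
20.65 q6 99.57 yaw 76.71 pos [ 0.5372 -0.0345  0.0661] T [ 1.443 -0.718  0.105] F [3.6 7.9 2.3] j6 [0.0315 0.0697] op 0.024 49.2
```

View pics/jaw2.png

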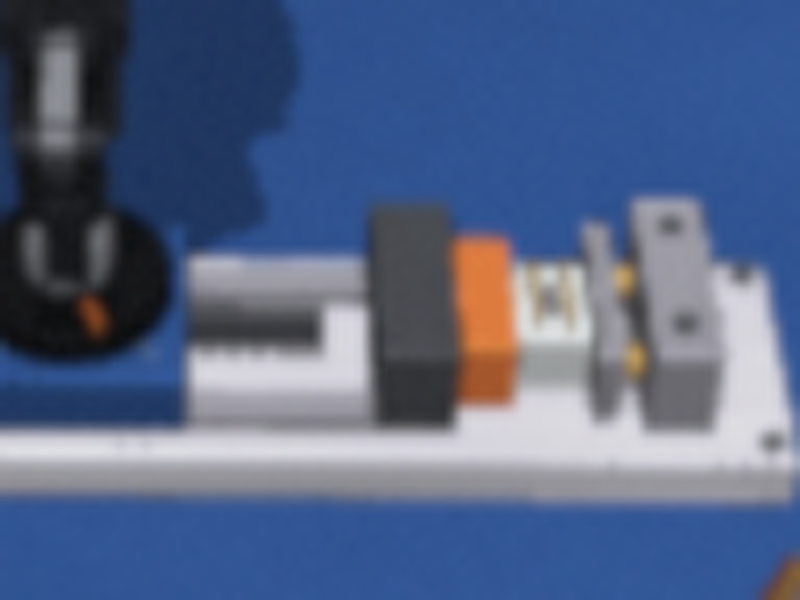

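Connector right edge (588,320) now nearly meets the backstop, and j6 has just begun to rise. From here I'll use smaller steps.

>>> servo_tool([
  [[0,0,0.4],[0,0,0],10],
  [[0,0,0.4],[0,0,0],10],
  [[0,0,0.4],[0,0,0],10],
  [[0,0,0.4],[0,0,0],10],
])

```text
time: 21.1
ee_pos: [0.5372, -0.0345, 0.0661]
tcp_rot: [179.9, -0.1, 75.1]
wrist_force: [4.0, 7.1, 2.5]
opening: 0.0239
grasp_force: 49.2
```

```bash
python3 f.py 2
```

```text
21.15 q6 101.16 yaw 75.12 pos [ 0.5372 -0.0345  0.0661] T [ 1.405 -0.679  0.117] F [3.8 7.  2.2] j6 [0.0616 0.0992] op 0.0241 49.2
```

>>> servo_tool([
  [[0,0,0.4],[0,0,0],10],
  [[0,0,0.4],[0,0,0],10],
  [[0,0,0.4],[0,0,0],10],
  [[0,0,0.4],[0,0,0],10],
])

```text
time: 21.55
ee_pos: [0.5372, -0.0345, 0.0661]
tcp_rot: [179.9, -0.1, 73.5]
wrist_force: [3.2, 6.9, 1.8]
opening: 0.0239
grasp_force: 49.2
```

```bash
python3 f.py 3
```

```text
21.65 q6 102.74 yaw 73.55 pos [ 0.5372 -0.0345  0.0661] T [ 1.368 -0.758  0.201] F [3.4 6.8 2.5] j6 [0.091  0.1285 0.1973] op 0.0239 49.2
```

>>> servo_tool([
  [[0,0,0.4],[0,0,0],10],
  [[0,0,0.4],[0,0,0],10],
  [[0,0,0.2],[0,0,0],10],
])

```text
time: 21.95
ee_pos: [0.5372, -0.0345, 0.0661]
tcp_rot: [179.9, -0.1, 72.5]
wrist_force: [3.4, 7.4, 1.7]
opening: 0.024
grasp_force: 49.2
```

```bash
python3 f.py 8
```

```text
22.3 q6 103.72 yaw 72.56 pos [ 0.5372 -0.0345  0.0661] T [ 1.379 -0.76   0.158] F [3.9 6.9 2.3] j6 [0.2115 0.1947 0.2    0.1531 0.1431 0.1419 0.1418 0.142 ] op 0.0241 49.2
```

>>> servo_tool([
  [[0,0,0],[0,0,0],50],
  [[0,0,0],[0,0,0],50],
  [[0,0,0],[0,0,0],50],
  [[0,0,0],[0,0,0],50],
  [[0,0,0],[0,0,-0.006],50],
  [[0,0,0],[0,0,-0.012],50],
  [[0,0,0],[0,0,-0.02],50],
  [[0,0,0],[0,0,-0.03],50],
  [[0,0,0],[0,0,-0.03],30],
  [[0,0,0],[0,0,0],0],
  [[0,0,0],[0,0,0],0],
  [[0,0,0],[0,0,0],0],
])

```text
time: 23.5
ee_pos: [0.5361, -0.0351, 0.1633]
tcp_rot: [-180.0, 0.0, 72.5]
wrist_force: [-0.7, 0.5, -0.5]
opening: 0.0001
grasp_force: 0.0
```

Run:
```python
from h import *
o=get_obs(); y=np.radians(o["tcp_rot"][2]); e=o["ee_pos"]; print(o["q"].round(1),o["tcp_rot"],e)
g=[]
for c in("top","scene"):
    p,d=camera(c)
    for r in mark_of("start_top",c)[:2]: print(c,world(c,r["xyz"]).round(4),r["score"])
    for r in mark_of("ring_mark",c)[:2]: print("ring",c,world(c,r["xyz"]).round(4),r["score"])
    hsv=cv2.cvtColor(p,cv2.COLOR_RGB2HSV)
    m=(hsv[...,0]>45)&(hsv[...,0]<80)&(hsv[...,1]>100)&(hsv[...,2]>60)
    W=np.load(f"{c}_W.npy"); m&=(np.hypot(W[...,0]-.465,W[...,1]+.265)<.025)
    q=W[m&(W[...,2]>.065)]; print(c,len(q),q.min(0).round(4),q.max(0).round(4),np.median(q,0).round(4))
X=np.array([.4635,-.2652]); D=X-e[:2]
print("tool shift",D@[np.cos(y),np.sin(y)],D@[np.sin(y),-np.cos(y)])
x,y=map(int,pix("scene",[.5,-.1,.06])); cv2.imwrite("pics/rel.png",cv2.resize(p[y-60:y+60,x-80:x+80,::-1],(800,600),interpolation=cv2.INTER_CUBIC))
```

```text
[-3.800e+00  2.400e+00 -1.000e-01  8.750e+01 -0.000e+00  1.037e+02] [-1.79953645e+02  1.24701062e-02  7.25136982e+01] [ 0.53607371 -0.03514759  0.16330123]
top [ 0.4659 -0.2641  0.0686] 0.68
top [ 0.2145 -0.2766  0.0703] 0.56
ring top [ 0.7231  0.2451 -0.0008] 0.71
top 103 [ 0.4482 -0.2772  0.066 ] [ 0.4725 -0.2509  0.0753] [ 0.4603 -0.2645  0.0716]
scene [ 0.2117 -0.2776  0.0749] 0.64
scene [ 0.4632 -0.2647  0.0723] 0.58
ring scene [ 0.5666 -0.0267  0.0599] 0.7
scene 76 [ 0.4552 -0.2788  0.0653] [ 0.4781 -0.2523  0.076 ] [ 0.4679 -0.2651  0.0733]
tool shift -0.24122820390036823 -9.435347052659044e-05
```

View pics/rel.png

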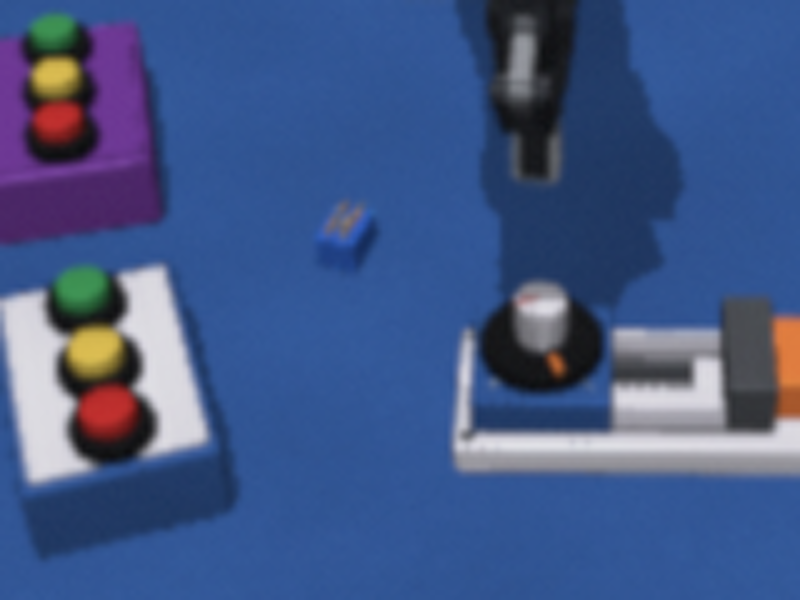

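The knob is released: red line turned, ring mark unchanged, fingers shut and clear at (537,160). The green target on the blue and white box is at (82,290) in the crop. Going above it.

>>> servo_tool([
  [[0,0,0],[-0.03,0,0],0],
  [[0,0,0],[-0.045,0,0],0],
  [[0,0,0],[-0.045,0,0],0],
  [[0,0,0],[-0.045,0,0],0],
  [[0,0,0],[-0.045,0,0],0],
  [[0,0,0],[-0.031,0,0.02],0],
  [[0,0,0],[0,0,0.03],0],
  [[0,0,0],[0,0,0.02],0],
  [[0,0,0],[0,0,0.01],0],
  [[0,0,0],[0,0,0],0],
  [[0,0,0],[0,0,0],0],
])

```text
time: 24.9
ee_pos: [0.4644, -0.265, 0.0846]
tcp_rot: [180.0, 0.0, 72.5]
wrist_force: [0.5, 0.8, 0.7]
opening: -0.0003
grasp_force: 0.0
```

>>> servo_tool([
  [[0,0,0],[0,0,0.003],0],
  [[0,0,0],[0,0,0.003],0],
  [[0,0,0],[0,0,0.002],0],
  [[0,0,0],[0,0,0.002],0],
  [[0,0,0],[0,0,0],0],
  [[0,0,0],[0,0,0],0],
])

```text
time: 25.5
ee_pos: [0.464, -0.265, 0.0738]
tcp_rot: [180.0, 0.0, 72.5]
wrist_force: [-0.3, 0.3, -0.2]
opening: 0.0004
grasp_force: 0.0
```

```bash
python3 f.py 3
```

```text
25.6 q6 77.75 yaw 72.51 pos [ 0.464  -0.265   0.0739] T [-0.013 -0.019 -0.011] F [-0.1  0.4 -0.4] j6 [-0. -0. -0.] op 0.0001 0.0
```

>>> servo_tool([
  [[0,0,0],[0,0,0.002],0],
  [[0,0,0],[0,0,0.002],0],
  [[0,0,0],[0,0,0.001],0],
  [[0,0,0],[0,0,0],0],
  [[0,0,0],[0,0,0],0],
])

```text
time: 26.1
ee_pos: [0.4641, -0.2651, 0.0691]
tcp_rot: [180.0, 0.0, 72.5]
wrist_force: [0.5, -0.8, 3.7]
opening: 0.0003
grasp_force: 1.8
```

```bash
python3 f.py 3
```

```text
26.2 q6 77.75 yaw 72.52 pos [ 0.4641 -0.2651  0.069 ] T [-0.1   -0.104 -0.009] F [ 0.5 -0.7  3.7] j6 [-0.0001  0.      0.0001] op 0.0001 1.8
```

>>> servo_tool([
  [[0,0,0],[0,0,0.001],0],
  [[0,0,0],[0,0,0.001],0],
  [[0,0,0],[0,0,0.001],0],
  [[0,0,0],[0,0,0],0],
  [[0,0,0],[0,0,0],0],
])

```text
time: 26.7
ee_pos: [0.4642, -0.2651, 0.0669]
tcp_rot: [179.9, 0.0, 72.5]
wrist_force: [-2.0, 0.9, 13.0]
opening: 0.0
grasp_force: 6.2
```

>>> servo_tool([
  [[0,0,0],[0,0,0.001],0],
  [[0,0,0],[0,0,0],0],
])

```text
time: 26.9
ee_pos: [0.4643, -0.2652, 0.0668]
tcp_rot: [179.9, 0.0, 72.5]
wrist_force: [-4.1, 2.8, 19.3]
opening: -0.0003
grasp_force: 9.6
```

>>> servo_tool([
  [[0,0,0],[0,0,0.001],0],
  [[0,0,0],[0,0,0],0],
])

```text
time: 27.1
ee_pos: [0.4643, -0.2652, 0.0667]
tcp_rot: [179.9, 0.0, 72.5]
wrist_force: [-7.3, 3.9, 25.6]
opening: -0.0003
grasp_force: 12.9
```

The button is on its bottom stop: force climbs steeply while z stays at 0.067. Releasing and lifting clear.

>>> servo_tool([
  [[0,0,0],[0,0,-0.005],0],
  [[0,0,0],[0,0,-0.01],0],
  [[0,0,0],[0,0,-0.03],0],
  [[0,0,0],[0,0,-0.04],0],
  [[0,0,0],[0,0,-0.03],0],
  [[0,0,0],[0,0,0],0],
  [[0,0,0],[0,0,0],0],
  [[0,0,0],[0,0,0],0],
])

```text
time: 27.9
ee_pos: [0.4634, -0.2647, 0.1773]
tcp_rot: [-179.9, -0.0, 72.5]
wrist_force: [-0.6, 0.4, -1.0]
opening: 0.0002
grasp_force: 0.0
```

```bash
python3 f.py 1; python3 -c "
from workcell import *; print(job_done())"
```

```text
27.9 q6 77.75 yaw 72.51 pos [ 0.4634 -0.2647  0.1773] T [0.027 0.032 0.032] F [-0.6  0.4 -1. ] j6 [0.] op 0.0002 0.0
the job is handed in; nothing more can be done
None
```

I handed the job in at 27.9 s with no verdict returned: the connector is clamped at about 8 N (estimated from the turning moment), the ring mark looked unmoved in the pictures, and the green button was pressed to its stop and released.

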